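# Open the screw press and draw out the glued clock-door frame

### The arm

A 7-joint arm with a two-finger parallel gripper is mounted at the origin on the work surface. World frame = base frame: x ahead of the robot, y to its left, z up, the work surface at z = 0. Lengths are in mm, angles in rad, forces in N, time in s.
With the tool pointing down it reaches from about 425 to 875 mm from the base axis. Payload 4.7 kg.
Tool frame: the origin (TCP) lies at the very end of the fingers, on their centre line; the grasp point (between the pads) lies 19 mm behind it (robot.grip_point_offset is the distance from the TCP to the grasp point, in mm); z points along the fingers, y is the direction in which the jaws open and shut (so a half turn about z gives the same grasp; the last joint's range is limited). The gripper opens to 85 mm and grips with 20 to 120 N. Pads are 22 mm wide; open, the fingers measure 114 mm over their backs; the gripper's body (76 mm by 85 mm) begins 54 mm behind the grasp point. The pads swing forward as they close: fully open they stand 13 mm farther back than shut.
Start: joints at [1.244, 0.321, -0.07, 1.45, 0.023, 1.371, -0.057], TCP at [217.238, -612.644, 231.349] pointing down, gripper open.
Joint ranges: [-2.86, 2.86], [-0.3, 2.09], [-1.38, 1.24], [0.06, 2.45], [-1.56, 4.7], [0.09, 2.05], [-2.69, 2.69]. Speed limits (rad/s): [2.57, 2.57, 3.14, 3.14, 3.14, 3.14, 3.14].

### API

Orientations are given as a unit quaternion [x, y, z, w].
In Python, from plant import robot, get_image, camera_params, masks_of gives the robot as it stands.
- The arm moves only by the shell command python3 -m handwheel 'ROWS'. ROWS is JSON, a list of rows, each a list of 7 numbers: the shift along the tool's x, y, z in cm, then the turn, a rotation vector about the tool's x, y, z in rad, then the closure in counts, from 0 (fully open) to 255 (shut). In form: [[tx, ty, tz, rx, ry, rz, fingers], ...]. A call has 1 to 20 rows; each row is the pose to reach, as a shift and turn from the pose measured when the call began, along the tool's axes at that moment; what a row does not reach only later rows make up. A row lasts 1/10 s, in which the tool goes at most 50 mm and 8.59 degrees, less where a joint would pass 70% of its speed; a pose out of reach is approached as far as the arm can. A call with a gripper value outside its range is refused whole. The fingers move at their own pace and stop on an object; the grip force is fixed at half the most. Time passes only in rows, so rows that repeat a pose let the fingers close. It gives the time, the measured TCP pose, the force and the opening at its end, in the units of the state.
- robot.sense(): the state, without advancing time (a new reading comes with each control period).
- get_image(name): name is "scene" or "top"; returns the picture (420x560x3 uint8, blue, green, red); there is no depth.
- camera_params(name): a dict with "fovy" (degrees; the focal length in pixels is half the picture's height over the tangent of half this angle, whatever the lens; pixels are square), "cx", "cy" (the principal point, pixels), "dist" ([k1, k2, p1, p2, k3] as OpenCV has them; the pictures are not rectified), "world_to_cam" (4x4, takes a point from world to camera coordinates). Camera axes: x right, y down, z forward; pixel columns grow to the right and rows downward; lengths in mm; the calibration is good to about 2 mm. A picture is of the moment at which its call begins. camera_params takes no time and is no camera call.
- robot.sign_off(): hands the job in, once; it reports no verdict.
Trained networks look in the newest picture that a camera, given by its name, has taken for a name from the list of things; names that differ only in an ending like _2 or _b are one class to them, and where a whole thing is asked for, a point or a joint stands for the part that bears it (a point fixed in the world has none). Each returns a list of dicts, best first, with "score" (0 to 1); they miss things now and then, are a little off and sometimes report something else, mostly with a low value. They report only what shows in the picture. A call takes as long as a camera call.
- masks_of(camera, name): "region" (420x560 bool, what is visible of it) and "box" ([centre column, centre row, width, height] in pixels, round what is visible of it).
The state is a dict: "time_s": time; "qpos": joint angles; "qd": joint speeds; "effort": joint torques, N m; "position": TCP position; "orientation": TCP orientation; "contact_force": force on the tool from outside, world axes, zero at the start; "ft_torque": the same for the moment, N m; "grip_width": opening from 0.0 (shut) to 1.0 (fully open).
Only numpy, scipy, OpenCV 4.12 (cv2) and the standard library are available. Lean on these libraries where they do the work, as an engineer would, in place of code of your own. Each camera call takes 0.05 s, during which the arm holds its last target. There are 200 camera calls.

### The job

The glued clock-door frame has set: wind the press open by turning its handwheel at least two full turns counter-clockwise (seen from above; the wheel climbs with its screw), with the frame staying where it is meanwhile. Then draw the frame flat along the baseboard, out from under the press, until its front rail rests square against the wooden stop strip at the end of the board. Leave the other things on the bench where they are, and the press open.

Things in the scene. Friction and masses are not known exactly. Their poses are not given: they have to be found in the camera images.
- press: Bench screw press, fixed: plywood baseboard 476 x 220 x 18 mm with a grey cast-iron C-shaped stand. Origin on the vertical screw axis at the board's underside (bench level). z up; x points to the stand's column, -x along the board to the stop strip. Board: x -336 to 140 mm, y -110 to 110, top z 18. Column x 81 to 119. Its 46 mm wide arm reaches over the axis, top z 135, with a nut (radius 21) to z 143.
- stop (a point): Middle of the inner face (towards the screw) of the wooden stop strip, at the baseboard's top: x = -316 mm, z = 18 mm in the press's frame, axes as the press. The strip is 20 mm wide, 200 mm long along y, 10 mm high, fixed across the board's end.
- wheel_hub (a point): Centre of the level steel handwheel, on the screw axis in the plane of rim and spokes; rises with it (168 mm above the bench when fully down). Rim mean radius 70 mm, bar 12 mm thick; hub radius 14, 12 mm above the plane, brass cap to 19; three spokes 10 mm thick, 120 deg apart, one along this point's +x, which turns with the wheel. Shut fingertips dipped in a gap from above can push a spoke round.
- wheel (a joint): Angle of the handwheel about the upright axis, rad; 0 = screwed fully down, grows counter-clockwise seen from above, end stop at 18.85 (three turns). Starts at 0 to 2. Turning needs about 0.1 N m and it stays where it is left.
- spindle (a joint): Rise of screw, wheel and pressing pad from fully down, m: 12 mm per turn of the wheel (0.00191 m per rad), at most 0.036. At 0 the pad (40 x 50 mm) rests on the frame's far short rail; its lip hangs 10 mm down inside the frame's opening, 4 mm from that rail, and holds the frame in until the screw has risen over 10 mm.
- frame_center (a point): Centre of the opening, half-way up, of the dark wooden clock-door frame: loose, 220 (x) x 160 (y) x 20 mm high, about 0.3 kg, four rails 28 mm wide, opening 164 x 104 mm. It lies on the baseboard, its x nearly along the press's x; its +x short rail starts under the pad, its -x short rail (the front rail) faces the stop strip, some 110 mm from it.
- glue_center (a point): Centre of a white glue jar, 64 mm diameter, 85 mm high; to be left alone.
- weight_center (a point): Half-way up a brass clock weight, 48 mm diameter, 125 mm high, upright; to be left alone.
- driver_grip (a point): Handle of a wood-handled screwdriver, 200 mm long, lying on the bench; to be left alone.

How it is judged (in metres and radians):
On the way, in this order (a step that is already met when the one before it is completed fails the run):
1. the press is wound open: screw risen by at least 21 mm (wheel past 11 rad) with the frame still within 20 mm of its starting place (value of joint spindle above 0.021 m and value of joint wheel above 11 rad and distance of frame_center from where it was at the start of the episode below 0.02 m), for 0.2 s.
2. the frame is drawn out to the stop strip (gap under 6 mm) (x of frame_center in the frame of press below -0.2 m), for 0.2 s.
At the end, for the whole second after the job is handed in: The screw stands at least 21 mm up (wheel past 11 rad), the frame lies flat on the baseboard with its front rail within 6 mm of the stop strip, square to it within 0.06 rad and within 35 mm of the board's centre line, all at rest (value of joint spindle above 0.021 m and value of joint wheel above 11 rad and x of frame_center in the frame of press between -0.2085 and -0.2 m and y of frame_center in the frame of press between -0.035 and 0.035 m and z of frame_center in the frame of press below 0.031 m and angle between the x axis of frame_center and the x axis of press, either way round below 0.06 rad and angle between frame_center's own z axis and vertical below 0.04 rad and linear speed of frame below 0.01 m/s and velocity of joint wheel below 0.1 rad/s); the robot touches nothing.
It fails at once if the frame is tipped or lifted off the baseboard (angle between frame_center's own z axis and vertical above 0.12 rad or height (world z) of frame_center above 0.045 m).
It fails at once if another thing on the bench is moved by more than 30 mm (distance of any of glue_center, weight_center, driver_grip from where it was at the start of the episode above 0.03 m).
It also fails if it takes over 67 s, if anything falls off the work surface, if the arm or the gripper's body presses on something with over 40 N, if the wrist force passes 120 N, or if a joint passes its speed limit or range.

## Working session

There is one attempt and no reset: what is moved stays moved. The work goes in short steps, Python scripts to look and compute and a shell command to move; the robot and the scene stay as the last step left them, time stands still between calls to the robot, and variables do not carry over. Pictures are saved under pics/ and viewed, about 8 in all and at most 12, crops included, and the job is handed in when it is done.

```bash
mkdir -p pics; ls; python3 - <<'E'
from plant import robot,get_image,camera_params
import cv2,numpy as np
for n in("scene","top"):
    cv2.imwrite(f"pics/{n}0.png",get_image(n)); p=camera_params(n); print(n,p)
s=robot.sense(); print(s)
E
```

```text
pics
scene {'fovy': 53.67770520689331, 'cx': 281.8571685677166, 'cy': 210.42276187186107, 'dist': array([-0.11770701,  0.        ,  0.        ,  0.        ,  0.        ]), 'world_to_cam': array([[ 8.56271470e-02,  9.96280241e-01, -9.67843658e-03,
         6.57457979e+01],
       [ 8.37817117e-01, -7.72580487e-02, -5.40456911e-01,
        -4.06042659e+02],
       [-5.39194278e-01,  3.81690235e-02, -8.41316026e-01,
         1.45236215e+03],
       [ 0.00000000e+00,  0.00000000e+00,  0.00000000e+00,
         1.00000000e+00]])}
top {'fovy': 49.00191858277682, 'cx': 280.9848675079052, 'cy': 216.95474803114246, 'dist': array([-0.06690915,  0.        ,  0.        ,  0.        ,  0.        ]), 'world_to_cam': array([[ 1.79210881e-02, -9.99761490e-01,  1.24819273e-02,
        -1.12959380e+02],
       [-9.91855476e-01, -1.93510926e-02, -1.25889832e-01,
         5.70417013e+02],
       [ 1.26101345e-01, -1.01241852e-02, -9.91965701e-01,
         9.83252789e+02],
       [ 0.00000000e+00,  0.00000000e+00,  0.00000000e+00,
         1.00000000e+00]])}
{'time_s': 0.1, 'qpos': array([ 1.24411913,  0.32170568, -0.07010495,  1.45154448,  0.02257766,
        1.37080895, -0.0569152 ]), 'qd': array([ 0.00070881, -0.00026053,  0.00156942, -0.00415537, -0.00093371,
        0.00151639,  0.0001361 ]), 'effort': array([ 3.90564737e-04, -4.94879472e+01, -3.83617356e-01, -3.15209556e+01,
        1.31199765e-02,  7.51079904e-03, -2.05001771e-05]), 'position': array([ 217.05638465, -612.17815662,  230.36535808]), 'orientation': array([ 9.85516295e-01,  1.69578675e-01, -1.74721617e-04, -8.21403873e-04]), 'contact_force': array([-0.45583978,  0.24504762, -0.40558654]), 'ft_torque': array([-0.01464664, -0.02047745,  0.00603244]), 'grip_width': 1.0011781611690913}
```

View pics/scene0.png

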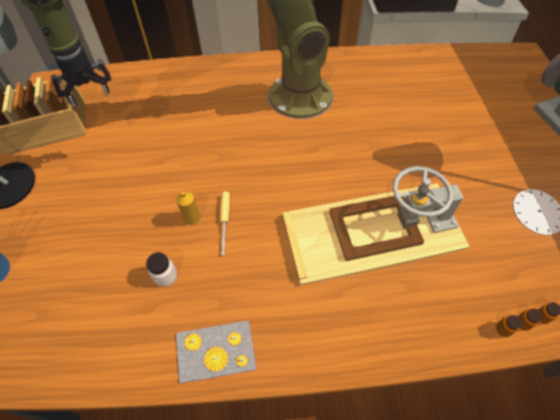

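View pics/top0.png

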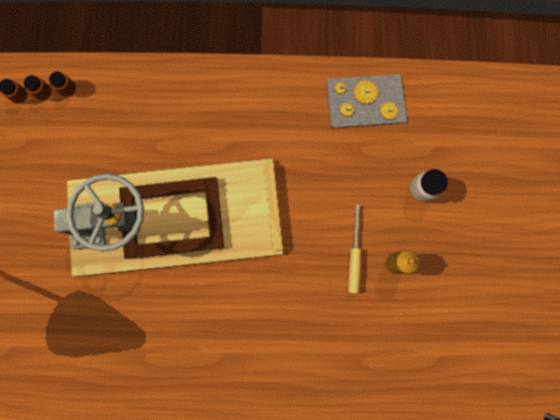

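The scene view shows the board at about (283–467, 190–280), with the wheel at (423,190). In the top view the board corners are near (68,181), (274,159), (283,254) and (73,276), and the wheel is at about (105,212). Glue, weight and driver are well clear at y<0. Next I'll fit the press pose and draw an overlay to check it.

```bash
cat > h.py <<'E'
import numpy as np,cv2
from plant import robot,get_image,camera_params
from scipy.optimize import least_squares
from scipy.spatial.transform import Rotation as R
def proj(n,P):
    c=camera_params(n); f=210/np.tan(np.radians(c['fovy']/2)); T=c['world_to_cam']
    K=np.array([[f,0,c['cx']],[0,f,c['cy']],[0,0,1]])
    return cv2.projectPoints(np.atleast_2d(np.float64(P)),cv2.Rodrigues(T[:3,:3])[0],T[:3,3],K,c['dist'])[0][:,0]
def pw(pose,P):
    P=np.atleast_2d(np.float64(P)); c,s=np.cos(pose[2]),np.sin(pose[2])
    return np.c_[P[:,:2]@np.array([[c,s],[-s,c]])+pose[:2],P[:,2]]
def wheelpts(a,h):  # spokes + rim
    t=np.linspace(0,2*np.pi,73)
    rim=np.c_[70*np.cos(t),70*np.sin(t),0*t+h]
    sp=[[[0,0,h],[70*np.cos(a+k*2.0944),70*np.sin(a+k*2.0944),h]] for k in range(3)]
    return rim,sp
def rect(x0,x1,y0,y1,z): return [[x0,y0,z],[x1,y0,z],[x1,y1,z],[x0,y1,z],[x0,y0,z]]
def overlay(n,im,pose,a,h,fr,box,k,fn):
    big=cv2.resize(im,None,fx=k,fy=k,interpolation=cv2.INTER_CUBIC)
    def L(P,c,w=pose): cv2.polylines(big,[np.int32((proj(n,pw(w,P))+.5)*k)],False,c,1)
    L(rect(-336,140,-110,110,18),(255,0,0)); L([[-316,-100,18],[-316,100,18]],(255,0,0))
    rim,sp=wheelpts(a,h); L(rim,(0,255,0))
    for i,s in enumerate(sp): L(s,(0,255,0) if i else (0,0,255))
    if fr is not None:
        L(rect(-110,110,-80,80,38),(255,255,0),fr); L(rect(-82,82,-52,52,38),(255,255,0),fr)
    x,y,w,hh=[int(v*k) for v in box]; cv2.imwrite(fn,big[y:y+hh,x:x+w])
E
python3 - <<'E'
from h import *
obs=[("top",[-336,-110,18],(283,254)),("top",[-336,110,18],(274,159)),("top",[140,110,18],(68,181)),("top",[140,-110,18],(73,276)),
]
# decide y sign: press x->+y world, so press y -> -x world (down rows bigger): press +y = larger row
obs=[("top",[-336,110,18],(283,254)),("top",[-336,-110,18],(274,159)),("top",[140,-110,18],(68,181)),("top",[140,110,18],(73,276)),
("scene",[-336,110,18],(283,212)),("scene",[-336,-110,18],(300,280)),("scene",[140,-110,18],(467,245))]
f=lambda p:np.concatenate([proj(n,pw(p,P))[0]-u for n,P,u in obs])
r=least_squares(f,[570,200,1.57]); print(r.x,r.fun.round(1))
pose=r.x
fr=list(pw(pose,[-96,0,0])[0][:2])+[pose[2]]
for n,box in(("top",(40,140,260,150)),("scene",(270,150,210,150))):
    overlay(n,get_image(n),pose,0,170,fr,box,3 if n=="top" else 3.7,f"pics/{n}1.png")
E
```

```text
[556.69641778 237.22566374   1.69497173] [ 0.6  1.1 -0.7  0.4 -0.5  0.  -0.8  1.  -1.8 -0.7 -0.9  2.4  1.6  1.2]
```

View pics/top1.png

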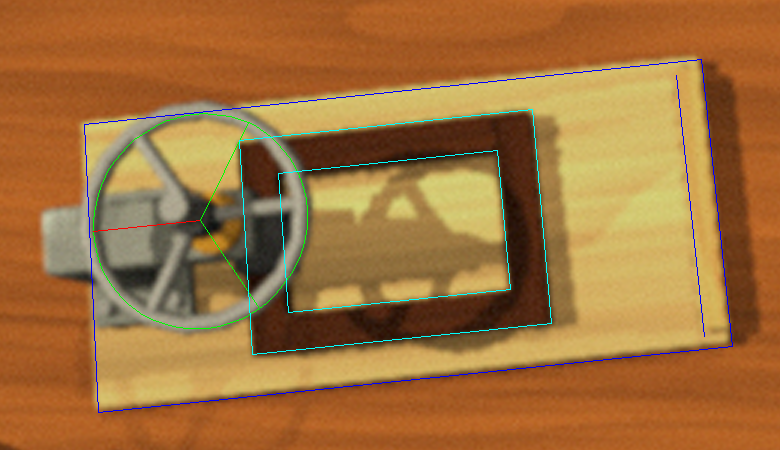

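View pics/scene1.png

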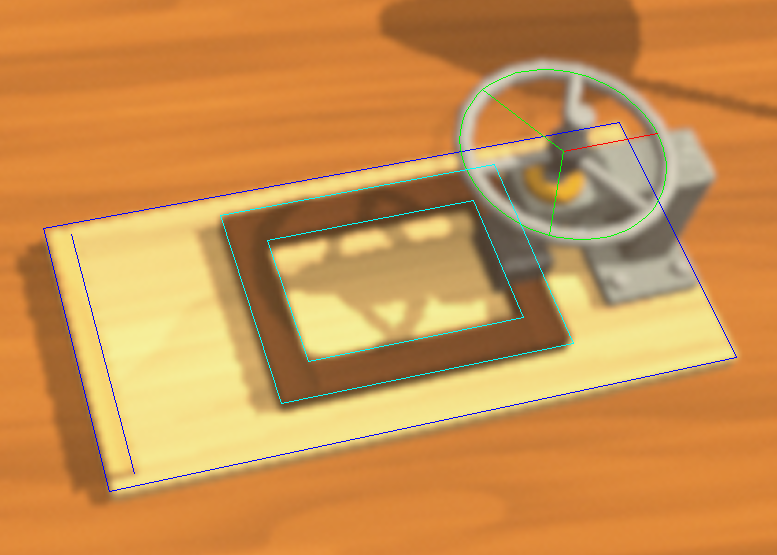

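The board and frame fit both pictures. The press is at (557, 237) with yaw 1.695, the frame is at press x ≈ -96, which leaves the expected 110 mm gap. In the top crop the spokes end at (145,138), (295,208) and (155,308), so their world angles are about 35°, -85° and 153°. That puts the wheel at about 1.0 rad. Next I'll work out the approach.

```bash
cat > rows.py <<'E'
from h import *
PR=[557,238,1.695]
def rows(W,yaw=None):
    "world TCP points -> tool shifts in cm; yaw = wanted world angle of tool x"
    s=robot.sense(); M=R.from_quat(s['orientation'])
    for w in np.atleast_2d(W): print((M.inv().apply(np.array(w)-s['position'])/10).round(1).tolist())
    if yaw is not None:
        T=R.from_euler('zx',[yaw,np.pi]); print('rot',(M.inv()*T).as_rotvec().round(3))
    print(s['time_s'],s['position'].round(1),s['contact_force'].round(1),s['qpos'].round(2))
E
python3 -c "
from rows import *
a=np.radians(-8)
rows([[520,-200,250],[557+40*np.cos(a),238+40*np.sin(a),230],[557+40*np.cos(a),238+40*np.sin(a),156]],1.695)"
```

```text
[42.3, -28.7, -1.9]
[64.0, -66.9, 0.1]
[64.0, -66.9, 7.5]
rot [-1.000e-03  1.000e-03  2.036e+00]
0.2 [ 217.1 -612.3  230.6] [ 0.1 -1.  -0.8] [ 1.24  0.32 -0.07  1.45  0.02  1.37 -0.06]
```

```bash
sed -i "s/'zx'/'ZX'/" rows.py
python3 -m handwheel '[[5,-3.5,-0.3,0,0,0,255],[10,-7,-0.6,0,0,0,255],[14,-10,-0.8,0,0,0,255],[18,-13,-1,0,0,0,255],[22,-16,-1,0,0,-0.1,255],[26,-19,-1,0,0,-0.2,255],[30,-22,-1,0,0,-0.3,255],[34,-25,-1,0,0,-0.4,255],[38,-28,-1,0,0,-0.5,255],[42,-31,-1,0,0,-0.6,255],[45,-35,-1,0,0,-0.7,255],[48,-39,-1,0,0,-0.8,255],[51,-43,-1,0,0,-0.9,255],[54,-47,-1,0,0,-1,255],[56,-51,-1,0,0,-1.1,255],[58,-55,-1,0,0,-1.2,255],[60,-59,-0.5,0,0,-1.3,255],[62,-63,0,0,0,-1.353,255],[64,-66.9,0,0,0,-1.353,255],[64,-66.9,0,0,0,-1.353,255]]'
python3 - <<'E'
from rows import *
a=np.radians(-8); p=[557+40*np.cos(a),238+40*np.sin(a)]
rows([p+[230],p+[156]],1.695)
im=get_image("top"); cv2.imwrite("pics/a.png",cv2.resize(im[140:290,40:240],None,fx=3,fy=3,interpolation=2))
E
```

```text
time_s: 2.2
position: [594.0, 241.3, 230.9]
orientation: [0.658, 0.753, 0.002, -0.003]
contact_force: [-0.6, 0.1, -0.2]
grip_width: 0.002
[-0.9, 0.1, 0.1]
[-1.0, 0.2, 7.5]
rot [-0.002 -0.007  0.01 ]
2.2 [594.  241.3 230.9] [-0.6  0.1 -0.2] [ 0.17  0.4  -0.79  1.45  0.28  1.4  -0.49]
```

View pics/a.png

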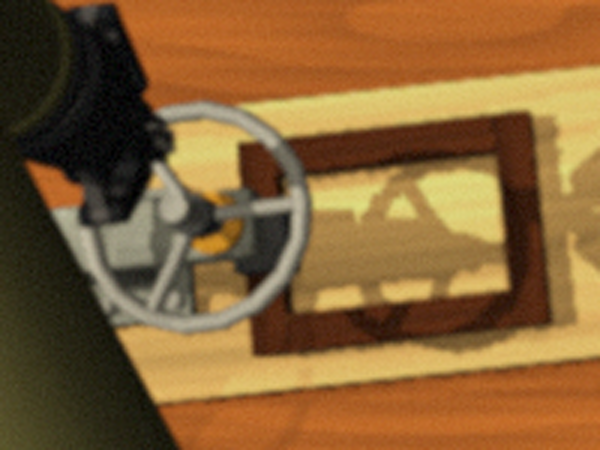

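```bash
python3 - <<'E'
from rows import *
s=robot.sense(); p=s['position']
for q in (p,[p[0],p[1],168],[p[0],p[1],156],p+[0,0,73],[557,238,185]): print(((proj("top",q)[0]-[40,140])*3).round())
im=get_image("scene"); cv2.imwrite("pics/b.png",cv2.resize(im[60:260,350:550],None,fx=3,fy=3,interpolation=2))
print(((proj("scene",p)[0]-[350,60])*3).round(),((proj("scene",[p[0],p[1],168])[0]-[350,60])*3).round())
E
```

```text
[167. 143.]
[204. 161.]
[211. 164.]
[117. 118.]
[189. 215.]
[249. 386.] [227. 431.]
```

View pics/b.png

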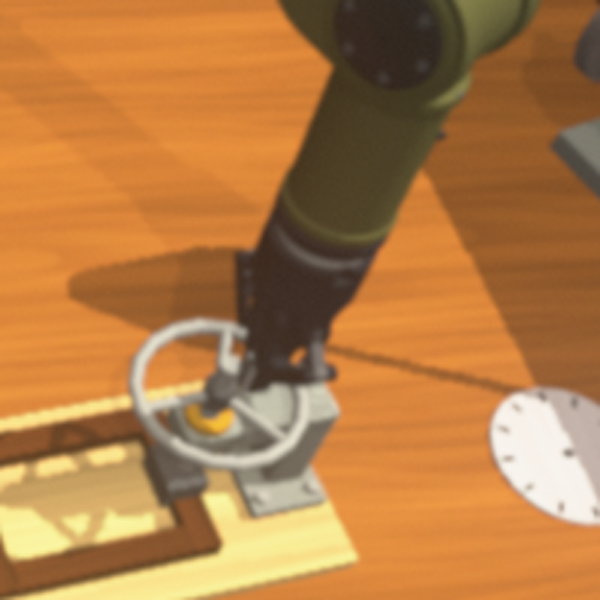

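The finger tip shows at (255,385) in the scene crop, and I predicted (249,386). It hovers over the right gap, so I'm dipping in.

```bash

python3 -m handwheel '[[-0.9,0.1,0,0,0,0.01,255],[-0.9,0.1,1.5,0,-0.007,0.01,255],[-0.9,0.1,3,0,-0.007,0.01,255],[-0.9,0.1,4.5,0,-0.007,0.01,255],[-0.9,0.1,6,0,-0.007,0.01,255],[-0.9,0.1,7.4,0,-0.007,0.01,255],[-0.9,0.1,7.4,0,-0.007,0.01,255]]'
python3 - <<'E'
from rows import *
W=[]
for k in range(0,21):
    a=np.radians(-8+18*k); W.append([557+40*np.cos(a),238+40*np.sin(a),157+max(0,(18*k-15))/360*12])
rows(W,1.695)
E
```

```text
time_s: 3.0
position: [596.5, 224.2, 153.8]
orientation: [0.665, 0.747, -0.004, 0.0]
contact_force: [-0.3, -0.0, -0.0]
grip_width: 0.001
[0.8, 0.1, -0.3]
[2.1, 0.2, -0.3]
[3.3, -0.0, -0.4]
[4.4, -0.7, -0.5]
[5.2, -1.6, -0.5]
[5.7, -2.8, -0.6]
[5.8, -4.0, -0.6]
[5.6, -5.2, -0.7]
[4.9, -6.3, -0.7]
[4.0, -7.1, -0.8]
[2.8, -7.6, -0.8]
[1.6, -7.8, -0.9]
[0.4, -7.5, -1.0]
[-0.7, -6.9, -1.0]
[-1.5, -5.9, -1.1]
[-2.0, -4.8, -1.1]
[-2.2, -3.5, -1.2]
[-1.9, -2.3, -1.3]
[-1.3, -1.2, -1.3]
[-0.3, -0.4, -1.4]
[0.8, 0.1, -1.5]
rot [-0.006  0.006 -0.008]
3.0 [596.5 224.2 153.8] [-0.3 -0.  -0. ] [ 0.18  0.45 -0.76  1.56  0.32  1.27 -0.51]
```

```bash

python3 -m handwheel '[[2.1,0.2,-0.3,0,0,0,255],[3.3,0,-0.4,0,0,0,255],[4.4,-0.7,-0.5,0,0,0,255],[5.2,-1.6,-0.5,0,0,0,255],[5.7,-2.8,-0.6,0,0,0,255],[5.8,-4,-0.6,0,0,0,255],[5.6,-5.2,-0.7,0,0,0,255],[4.9,-6.3,-0.7,0,0,0,255],[4,-7.1,-0.8,0,0,0,255]]'
cat >c.py <<'E'
from rows import *
import sys
z0=float(sys.argv[1]); 
s=robot.sense(); d=s['position'][:2]-[557,238]; a0=np.arctan2(d[1],d[0]); print('r,a',np.hypot(*d),np.degrees(a0))
st=np.radians(float(sys.argv[2])) if len(sys.argv)>2 else a0
rows([[557+40*np.cos(st+k*np.pi/10),238+40*np.sin(st+k*np.pi/10),z0+.6*k] for k in range(1,21)],1.695)
E
python3 c.py 162
```

```text
time_s: 3.9
position: [519.7, 257.3, 162.3]
orientation: [0.664, 0.748, -0.003, -0.0]
contact_force: [2.2, 3.8, -0.9]
grip_width: -0.002
r,a 41.961258050735275 152.68635852969896
[-1.2, -0.4, -0.0]
[-2.5, -0.5, -0.1]
[-3.7, -0.3, -0.1]
[-4.8, 0.3, -0.2]
[-5.7, 1.2, -0.3]
[-6.2, 2.4, -0.3]
[-6.4, 3.6, -0.4]
[-6.1, 4.8, -0.4]
[-5.5, 5.9, -0.5]
[-4.6, 6.8, -0.6]
[-3.5, 7.3, -0.7]
[-2.2, 7.5, -0.7]
[-1.0, 7.2, -0.8]
[0.1, 6.6, -0.8]
[1.0, 5.7, -0.9]
[1.5, 4.6, -1.0]
[1.6, 3.3, -1.0]
[1.4, 2.1, -1.1]
[0.8, 1.0, -1.1]
[-0.1, 0.2, -1.2]
rot [-0.006  0.004 -0.006]
3.9 [519.7 257.3 162.3] [ 2.2  3.8 -0.9] [ 0.18  0.32 -0.81  1.69  0.24  1.24 -0.57]
```

```bash

python3 -m handwheel '[[-1.2,-0.4,0,0,0,0,255],[-2.5,-0.5,-0.1,0,0,0,255],[-3.7,-0.3,-0.1,0,0,0,255],[-4.8,0.3,-0.2,0,0,0,255],[-5.7,1.2,-0.3,0,0,0,255],[-6.2,2.4,-0.3,0,0,0,255],[-6.4,3.6,-0.4,0,0,0,255],[-6.1,4.8,-0.4,0,0,0,255],[-5.5,5.9,-0.5,0,0,0,255],[-4.6,6.8,-0.6,0,0,0,255],[-3.5,7.3,-0.7,0,0,0,255],[-2.2,7.5,-0.7,0,0,0,255],[-1,7.2,-0.8,0,0,0,255],[0.1,6.6,-0.8,0,0,0,255],[1,5.7,-0.9,0,0,0,255],[1.5,4.6,-1,0,0,0,255],[1.6,3.3,-1,0,0,0,255],[1.4,2.1,-1.1,0,0,0,255],[0.8,1,-1.1,0,0,0,255],[-0.1,0.2,-1.2,0,0,0,255]]'
python3 c.py 172
```

```text
time_s: 5.9
position: [520.5, 258.7, 174.9]
orientation: [0.663, 0.749, -0.002, -0.001]
contact_force: [3.3, 3.2, -1.6]
grip_width: 0.001
r,a 41.940620622738685 150.41637363214963
[-1.2, -0.4, 0.2]
[-2.5, -0.6, 0.2]
[-3.7, -0.4, 0.1]
[-4.8, 0.1, 0.1]
[-5.7, 1.0, -0.0]
[-6.3, 2.1, -0.1]
[-6.5, 3.3, -0.1]
[-6.3, 4.6, -0.2]
[-5.8, 5.7, -0.3]
[-4.9, 6.6, -0.3]
[-3.8, 7.2, -0.4]
[-2.5, 7.4, -0.5]
[-1.3, 7.2, -0.5]
[-0.2, 6.6, -0.6]
[0.7, 5.7, -0.6]
[1.3, 4.6, -0.7]
[1.5, 3.4, -0.7]
[1.3, 2.2, -0.8]
[0.8, 1.0, -0.9]
[-0.1, 0.2, -0.9]
rot [-0.004  0.001 -0.003]
5.9 [520.5 258.7 174.9] [ 3.3  3.2 -1.6] [ 0.18  0.31 -0.81  1.68  0.23  1.26 -0.56]
```

```bash

python3 -m handwheel '[[-1.2,-0.4,0.2,0,0,0,255],[-2.5,-0.6,0.2,0,0,0,255],[-3.7,-0.4,0.1,0,0,0,255],[-4.8,0.1,0.1,0,0,0,255],[-5.7,1,0,0,0,0,255],[-6.3,2.1,-0.1,0,0,0,255],[-6.5,3.3,-0.1,0,0,0,255],[-6.3,4.6,-0.2,0,0,0,255],[-5.8,5.7,-0.3,0,0,0,255],[-4.9,6.6,-0.3,0,0,0,255],[-3.8,7.2,-0.4,0,0,0,255],[-2.5,7.4,-0.5,0,0,0,255],[-1.3,7.2,-0.5,0,0,0,255],[-0.2,6.6,-0.6,0,0,0,255],[0.7,5.7,-0.6,0,0,0,255],[1.3,4.6,-0.7,0,0,0,255],[1.4,4,-0.7,0,0,0,255],[1.4,4,-0.7,0,0,0,255]]'
python3 - <<'E'
from rows import *
s=robot.sense(); p=s['position']; print(np.degrees(np.arctan2(p[1]-238,p[0]-557)))
# retreat target: step back clockwise 20 deg then up, then over the opening
d=p[:2]-[557,238]; c,q=np.cos(-.3),np.sin(-.3); b=[557+c*d[0]-q*d[1],238+q*d[0]+c*d[1]]
o=pw(PR,[-150,0,0])[0][:2].tolist()
rows([b+[p[2]],b+[270],o+[270],o+[100],o+[24]],1.695)
E
```

```text
time_s: 7.7
position: [557.6, 279.5, 182.6]
orientation: [0.662, 0.749, -0.001, -0.001]
contact_force: [1.2, 2.1, 0.4]
grip_width: -0.001
89.16248813027161
[-0.4, 1.2, -0.0]
[-0.3, 1.2, -8.7]
[-19.1, -0.6, -8.7]
[-19.1, -0.5, 8.3]
[-19.1, -0.5, 15.9]
rot [-0.003 -0.    -0.001]
7.7 [557.6 279.5 182.6] [1.2 2.1 0.4] [ 0.11  0.4  -0.79  1.56  0.29  1.31 -0.59]
```

Now I'll retreat up and out, hover over the opening, and look.

```bash

python3 -m handwheel '[[-0.2,0.7,0,0,0,0,255],[-0.3,1.2,0,0,0,0,255],[-0.3,1.2,-2.5,0,0,0,255],[-0.3,1.2,-5,0,0,0,255],[-0.3,1.2,-7.5,0,0,0,255],[-0.3,1.2,-8.7,0,0,0,255],[-3,1,-8.7,0,0,0,255],[-7,0.6,-8.7,0,0,0,150],[-11,0.2,-8.7,0,0,0,150],[-15,-0.2,-8.7,0,0,0,120],[-19.1,-0.5,-8.7,0,0,0,120],[-19.1,-0.5,-8.7,0,0,0,120],[-19.1,-0.5,-8.7,0,0,0,120]]'
python3 - <<'E'
from rows import *
print(robot.sense()['grip_width'])
o=pw(PR,[-150,0,0])[0][:2].tolist()
rows([o+[270],o+[100],o+[24]],1.695)
fr=list(pw(PR,[-96,0,0])[0][:2])+[PR[2]]
a=PR[2]+0
h1=195
# measure with overlay at guess wheel ~15 rad
for n,box in(("top",(40,140,260,150)),("scene",(270,150,210,150))):
    overlay(n,get_image(n),PR,15.0-0,168+15*1.91,fr,box,3 if n=="top" else 3.7,f"pics/{n}2.png")
t=np.vstack([cv2.imread("pics/top2.png"),]); cv2.imwrite("pics/c.png",t)
E
```

```text
time_s: 9.0
position: [576.5, 87.6, 268.8]
orientation: [0.663, 0.748, -0.001, -0.002]
contact_force: [-0.4, 1.3, -0.0]
grip_width: 0.529
0.5291582875414435
[0.2, -0.1, -0.1]
[0.2, -0.0, 16.9]
[0.2, 0.0, 24.5]
rot [-0.004 -0.001 -0.004]
9.0 [576.5  87.6 268.8] [-0.4  1.3 -0. ] [ 0.43  0.23 -0.74  1.54  0.16  1.43 -0.2 ]
```

View pics/scene2.png

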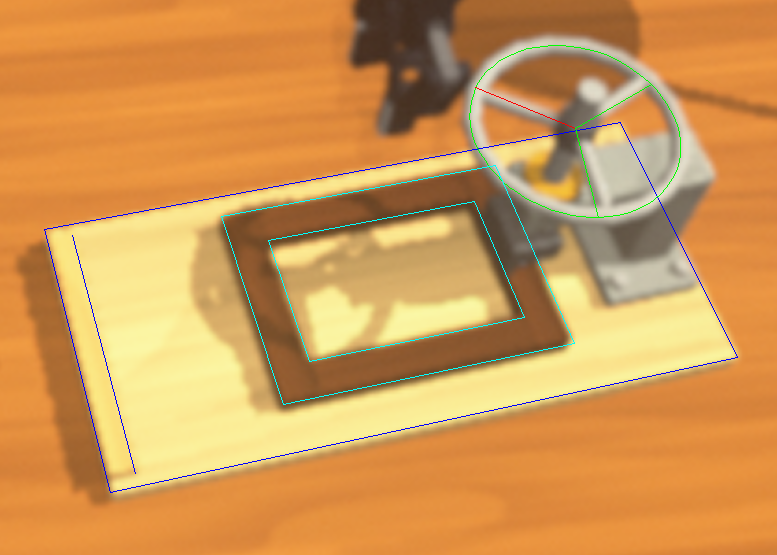

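The overlay at 15 rad and 197 mm height matches the spokes and rim, so the wheel has turned two full turns and more. The frame hasn't moved (near corner about (283,405)). I'll dip into the opening.

```bash

python3 -m handwheel '[[0.2,0,4,0,0,0,120],[0.2,0,8.5,0,0,0,120],[0.2,0,13,0,0,0,120],[0.2,0,17,0,0,0,120],[0.2,0,19,0,0,0,120],[0.2,0,21,0,0,0,120],[0.2,0,22.5,0,0,0,120],[0.2,0,23.5,0,0,0,120],[0.2,0,24.4,0,0,0,120],[0.2,0,24.4,0,0,0,120],[0.2,0,24.4,0,0,0,120]]'
cat >d.py <<'E'
from rows import *
s=robot.sense(); d=s['position'][:2]-np.array(PR[:2]); c,q=np.cos(PR[2]),np.sin(PR[2])
print('TCP in press',[round(c*d[0]+q*d[1],1),round(-q*d[0]+c*d[1],1)])
rows([pw(PR,[x,0,z])[0] for x,z in((-170,22),(-200,22),(-230,22),(-260,22),(-270,22),(-277,22),(-284,22))],1.695)
E
python3 d.py
```

```text
time_s: 10.2
position: [575.5, 93.2, 25.8]
orientation: [0.661, 0.75, -0.0, -0.001]
contact_force: [0.1, 0.5, 0.3]
grip_width: 0.532
TCP in press [np.float64(-146.0), np.float64(-0.4)]
[-2.4, -0.0, 0.4]
[-5.4, -0.0, 0.4]
[-8.4, -0.0, 0.4]
[-11.4, -0.1, 0.4]
[-12.4, -0.1, 0.4]
[-13.1, -0.1, 0.4]
[-13.8, -0.1, 0.4]
rot [-0.002 -0.002  0.001]
10.2 [575.5  93.2  25.8] [0.1 0.5 0.3] [ 0.35  0.46 -0.67  1.81  0.33  0.99 -0.33]
```

```bash

python3 -m handwheel '[[0,0,0.4,0,0,0,120],[-1,0,0.5,0,0,0,120],[-2,0,0.5,0,0,0,120],[-2.6,0,0.5,0,0,0,120],[-3.2,0,0.5,0,0,0,120],[-3.8,0,0.5,0,0,0,120],[-4.4,0,0.5,0,0,0,120],[-5,0,0.5,0,0,0,120],[-5.6,0,0.5,0,0,0,120],[-6.2,0,0.5,0,0,0,120],[-6.8,0,0.5,0,0,0,120],[-7.4,0,0.5,0,0,0,120],[-8,0,0.5,0,0,0,120],[-8.6,0,0.5,0,0,0,120],[-9.2,0,0.5,0,0,0,120],[-9.8,0,0.5,0,0,0,120],[-10.4,0,0.5,0,0,0,120],[-11,0,0.5,0,0,0,120],[-11,0,0.5,0,0,0,120]]'
python3 d.py
python3 - <<'E'
from rows import *
fr=list(pw(PR,[-188,0,0])[0][:2])+[PR[2]]
overlay("top",get_image("top"),PR,15.0,196.6,fr,(40,140,260,150),3,"pics/e.png")
E
```

```text
time_s: 12.1
position: [589.2, -18.2, 20.3]
orientation: [0.662, 0.749, -0.001, -0.001]
contact_force: [1.1, 1.9, 0.5]
grip_width: 0.529
TCP in press [np.float64(-258.2), np.float64(-0.2)]
[8.8, -0.0, -0.2]
[5.8, -0.0, -0.2]
[2.8, -0.0, -0.2]
[-0.2, -0.0, -0.2]
[-1.2, -0.0, -0.2]
[-1.9, -0.0, -0.2]
[-2.6, -0.0, -0.2]
rot [-0.003 -0.    -0.001]
12.1 [589.2 -18.2  20.3] [1.1 1.9 0.5] [ 0.51  0.47 -0.63  1.8   0.33  0.99 -0.13]
```

View pics/e.png

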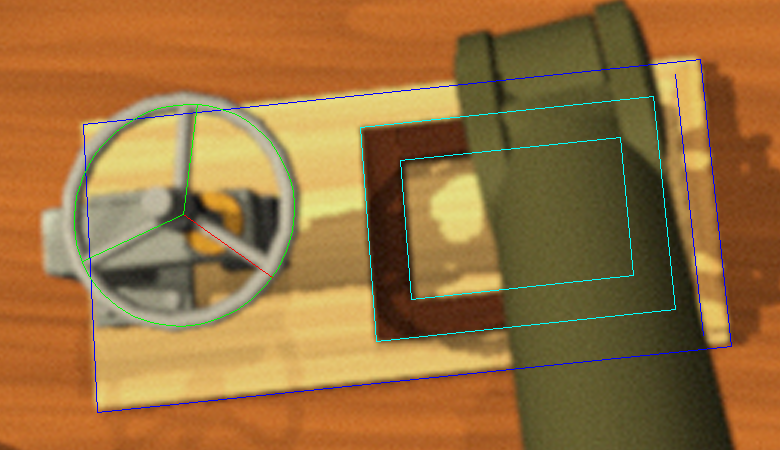

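The frame follows squarely; its visible corner at (362,128) lies on the overlay drawn for x = -188. I'll close the last 18 mm slowly and watch the force.

```bash

python3 -m handwheel '[[-0.3,0,0,0,0,0,120],[-0.6,0,0,0,0,0,120],[-0.9,0,0,0,0,0,120],[-1.1,0,0,0,0,0,120],[-1.3,0,0,0,0,0,120],[-1.5,0,0,0,0,0,120],[-1.6,0,0,0,0,0,120],[-1.7,0,0,0,0,0,120],[-1.7,0,0,0,0,0,120]]'
python3 d.py
```

```text
time_s: 13.05
position: [591.0, -35.3, 20.0]
orientation: [0.662, 0.749, -0.001, -0.001]
contact_force: [0.1, 2.6, 1.8]
grip_width: 0.529
TCP in press [np.float64(-275.4), np.float64(0.1)]
[10.5, 0.0, -0.2]
[7.5, 0.0, -0.2]
[4.5, 0.0, -0.2]
[1.5, 0.0, -0.2]
[0.5, 0.0, -0.2]
[-0.2, 0.0, -0.2]
[-0.9, 0.0, -0.2]
rot [-0.004  0.    -0.001]
13.05 [591.  -35.3  20. ] [0.1 2.6 1.8] [ 0.53  0.47 -0.63  1.79  0.33  0.99 -0.1 ]
```

```bash

python3 -m handwheel '[[-0.1,0,0,0,0,0,120],[-0.2,0,0,0,0,0,120],[-0.3,0,0,0,0,0,120],[-0.4,0,0,0,0,0,120],[-0.4,0,0,0,0,0,120]]'
python3 d.py|head -1
```

```text
time_s: 13.55
position: [590.9, -35.6, 20.0]
orientation: [0.661, 0.75, -0.0, -0.003]
contact_force: [-2.7, 8.6, 2.7]
grip_width: 0.533
TCP in press [np.float64(-275.7), np.float64(0.2)]
```

The TCP stopped at -275.7 and the force rose to 9 N, so the rail is on the stop. I'll give it a slightly firmer press to square it, then back off, lift, clear away and look.

```bash

python3 -m handwheel '[[-0.3,0,0,0,0,0,120],[-0.5,0,0,0,0,0,120],[-0.5,0,0,0,0,0,120],[0.3,0,0,0,0,0,120],[1,0,0,0,0,0,120],[1.5,0,0,0,0,0,120],[1.5,0,0,0,0,0,120],[1.5,0,-1.5,0,0,0,120],[1.5,0,-4,0,0,0,120],[1.5,0,-8,0,0,0,120],[1.5,0,-12,0,0,0,120],[1.5,0,-16,0,0,0,120],[0,3,-18,0,0,0,120],[-4,7,-18,0,0,0,120],[-8,11,-18,0,0,0,120],[-12,14,-18,0,0,0,120],[-16,16,-18,0,0,0,120],[-20,17,-18,0,0,0,120],[-20,17,-18,0,0,0,120]]'
python3 - <<'E'
from rows import *
print(robot.sense()['qpos'])
fr=list(pw(PR,[-206,0,0])[0][:2])+[PR[2]]
for n,box in(("top",(40,140,260,150)),("scene",(270,150,210,150))):
    overlay(n,get_image(n),PR,15.0,196.6,fr,box,3 if n=="top" else 3.7,f"pics/{n}3.png")
E
```

```text
time_s: 15.45
position: [785.5, -224.6, 196.3]
orientation: [0.666, 0.746, -0.003, -0.001]
contact_force: [-2.0, -1.2, -1.4]
grip_width: 0.531
[ 0.51461772  0.77588126 -0.55981401  0.92598527  0.38423064  1.5313779
  0.19003863]
```

View pics/top3.png

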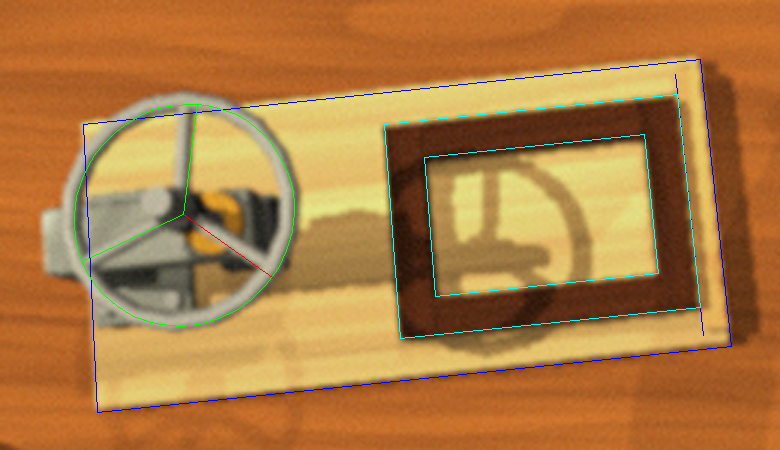

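View pics/scene3.png

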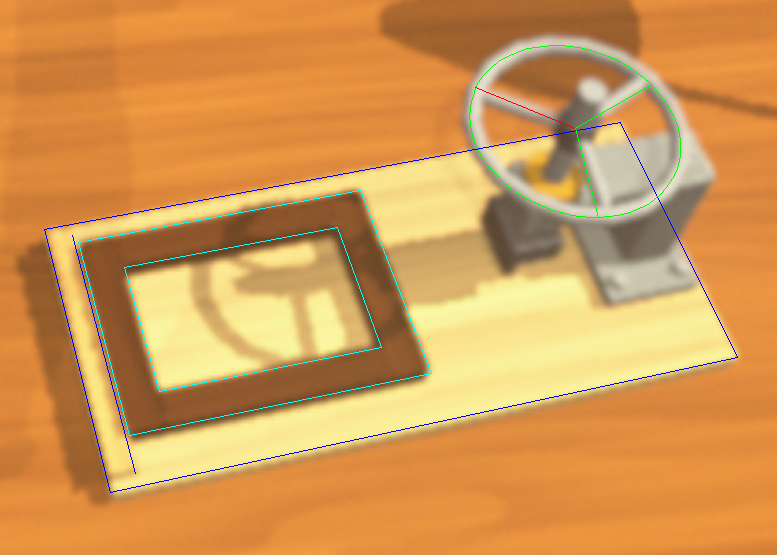

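Both views show the frame on the overlay for x = -206, square to the strip and centred. The wheel still sits at about 15 rad. I'll let the arm settle and hand in.

```bash
python3 -m handwheel '[[0,0,0,0,0,0,120],[0,0,0,0,0,0,120],[0,0,0,0,0,0,120]]'; python3 -c "
from plant import robot; print(robot.sign_off())"
```

```text
time_s: 15.85
position: [785.1, -214.8, 199.3]
orientation: [0.662, 0.749, -0.0, -0.003]
contact_force: [0.2, 0.4, 0.3]
grip_width: 0.531
the job is handed in; nothing more can be done
None
```

The press is open and the frame rests against the stop strip. I handed the job in at about 16 s of the 67 s allowed. `robot.sign_off()` gives no verdict, so what follows rests on my own checks.

- **Press:** I pushed a spoke round with the shut fingertips, taking the wheel from about 1.0 to about 15 rad. That is roughly 2.2 turns counter-clockwise, with the screw about 28 mm up. Contact forces read when the arm paused were about 5 N. A picture afterwards showed the frame had not moved.
- **Frame:** I drew it along the board with the half-open fingers inside the front rail. At the stop strip the fingers stopped moving and the force rose to about 9 N, so I pressed a little further to square it and backed off.
- **Last checks:** both cameras show the frame matching the overlay at press x = -206 mm, square and centred to within a pixel or so (about 2 mm). The wheel is still at about 15 rad, and the arm was clear of everything with contact force near zero.
- **Not checked:** I did not take a final picture of the glue jar, weight or screwdriver. The arm only passed over that side of the bench at about 230 mm height, with no contact felt in the readings.

The modelled wheel rim sat 2–3 mm off the picture throughout, which is within the camera calibration and made no difference. No check failed.

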